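# Clamp the long tool case shut with its draw latch

## Robot

A 6-joint arm with a two-finger parallel gripper is mounted at the origin on a cart in front of the work surface, level with it; the furniture and walls round the work are solid. World frame = base frame: x ahead of the robot, y to its left, z up, the work surface at z = 0. Lengths are in m, angles in rad, forces in N, time in s.
With the tool pointing down it reaches from about 0.325 to 0.9 m from the base axis. Payload 6.1 kg.
Tool frame: the origin (TCP) lies midway between the tips of the shut fingers; the grasp point (between the pads) lies 19 mm behind it; z points along the fingers, y is the line along which they close (so a half turn about z gives the same grasp; the last joint's range is limited). The gripper opens to 87 mm and grips with 3 to 60 N. Pads are 19 mm wide; open, the fingers measure 117 mm over their backs; the gripper's body (75 mm by 190 mm) begins 51 mm behind the grasp point.
Start: joints at [1.095, 0.22, 1.526, -0, 1.395, -0.126], TCP at [0.214, 0.587, 0.223] pointing down, gripper open.
Joint ranges: [-2.98, 2.98], [-0.91, 2.08], [0.09, 2.57], [-1.24, 4.39], [0.2, 2.65], [-2.68, 2.68]. Speed limits (rad/s): [2.57, 2.57, 3.01, 3.14, 3.14, 3.14].

## Interface

Orientations are given as a 3x3 rotation matrix whose columns are the frame's x, y, z axes.
In Python, from rig import status, imaging, job gives the robot as it stands.
- The arm moves only by the tool jog_arm, never from a script. Its argument "steps" is one flat list of numbers, 7 for each row, row after row: the turn, a rotation vector about the tool's x, y, z in rad, then the shift along the tool's x, y, z in m, then the finger opening in m, from 0 to 0.087. A call has 1 to 20 rows; each row shifts and turns the commanded pose from where the row before left it, along the tool's axes as they then stand; what a row does not reach is not made up. A row lasts 1/8 s, in which the tool goes at most 62.5 mm and 10.7 degrees, less where a joint would pass 70% of its speed; a pose out of reach is approached as far as the arm can. A call with a gripper value outside its range is refused whole. The fingers move at their own pace and stop on an object; "force" is the grip in N (left out, the last holds). Time passes only in rows, so rows that do not move let the fingers close. It gives the time, the measured TCP pose, the force and the opening at its end, in the units of the state.
- status.get_state(): the state, without advancing time (a new reading comes with each control period).
- imaging.read_camera(name): name is "scene" or "top"; returns a dict with "image" (420x560x3 uint8, blue, green, red), "z_map" (420x560 float32, m along the optical axis (not along the pixel's ray), 0 where there is no reading), "intrinsics" (3x3 intrinsics, pixels), "k1" (the pictures are not rectified: a ray, as slopes to the right and down, at radius r is drawn at 1 + k1 r^2 times it, then the intrinsics apply), "R" (3x3) and "t" (3): a world point X has camera coordinates R X + t. Camera axes: x right, y down, z forward; pixel columns grow to the right and rows downward; lengths in m; the calibration is good to about 2 mm. A picture is of the moment at which its call begins.
- job.finish_job(): hands the job in, once; it reports no verdict.
The state is a dict: "time_s": time; "qpos": joint angles; "joint_velocities": joint speeds; "joint_torque": joint torques, N m; "ee_pos": TCP position; "ee_rot": TCP orientation; "contact_force": force on the tool from outside, world axes, zero at the start; "wrist_torque": the same for the moment, N m; "gripper_width": opening from 0.0 (shut) to 1.0 (fully open).
Only numpy, scipy, OpenCV 4.12 (cv2) and the standard library are available. Lean on these libraries where they do the work, as an engineer would, in place of code of your own. Each camera call takes 0.05 s, during which the arm holds its last target. There are 200 camera calls.

## Task

Two upright hard cases stand on the worktable, their lids ajar and the draw latches on their top edges open. Clamp the longer case shut: swing the wire loop of its latch over to the lid side so that its bar drops in behind the keeper on the lid, then push the latch lever over the other way until it snaps down flat and holds the lid drawn in. Leave the shorter case's latch as it is.

Things in the scene. Friction and masses are not known exactly. Their poses are not given: they have to be found in the camera images.
- long_case: the longer of two upright grey hard cases, fixed: 126 mm thick (x), 240 long (y), 120 high, draw latch in the middle of its top edge. Origin at the middle of the underside; z up, -x points to the lid side (towards the robot), +x to the back shell. The lid is the front 50 mm; top faces at z = 120 mm. The lever's pivot axis (along y) is at x = +2.5 mm, z = 130 mm
- short_case: the shorter case, fixed, to be left alone: the same height, thickness and latch, but only 150 mm long (y). Same frame
- long_bar (a point): middle of the loop's steel cross-bar (6 mm thick, 38 wide along y). Two side wires run 46 mm from it to a pin on the lever, 16 mm from the lever's pivot. At the start the loop leans 15 to 30 degrees back (+x of the case), the bar 50 to 60 mm above the pivot. It swings freely: pushed past upright towards the lid it falls by itself, the bar landing on the lid just beyond (-x of) the keeper's lip
- long_keeper (a point): seat of the keeper on the lid: where the middle of the bar sits when drawn home, 3 mm above the lid's top face; moves with the lid. The keeper is a steel hook 26 mm wide, 11 mm high, on the lid's top face, open to -x of the case; its lip overhangs the bar and ends 3 mm beyond this point to -x
- long_lever_end (a point): on the middle of the long case's latch lever, 40 mm from its pivot and about 6 mm short of its tip; the lever is a steel plate 26 mm wide, 3 mm thick, 48 mm long, swinging between the loop's side wires; its outermost 12 mm is bent 25 degrees up from the plate
- long_lever (a joint): angle of the long case's latch lever, rad: 0 = snapped down flat, pointing to the back (+x of the case), plate 15 mm above the top face; pi/2 = upright; starts at 1.95 to 2.2, leaning to the lid side; stop at 2.25. Light friction holds it. With the loop hooked it takes 1 to 5 N to push over the top and down to the back; above 0.45 it springs back up, below 0.25 it snaps down by itself
- long_loop (a joint): angle of the long case's wire loop relative to its lever in rad: 4.0 = against its stop, as at the start; about 1.5 when its bar lies behind the keeper with the lever still open; about 0 when the latch is closed
- long_lid (a joint): angle of the long case's lid about its hinge at the bottom of the seam in rad: 0.045 = ajar (5 mm gap at the top, pushed out by a springy seal), 0 = touching the other shell; about 0.01 when the latch clamps it. Springs back to 0.045 when let go unlatched
- short_lever (a joint): angle of the short case's lever, as long_lever; starts at 1.95 to 2.2 and must stay open
- short_loop (a joint): angle of the short case's wire loop, as long_loop; must stay leaning back at 4.0

How it is judged:
At the end, for the whole second after the job is handed in: The long case's lever is snapped down flat (within 0.12 rad), the loop's bar sits in the keeper (within 10 mm of its seat) and the lid is drawn in (lid angle below 0.024 rad, about half of its starting gap) (value of joint long_lever below 0.12 rad and value of joint long_lid below 0.024 rad and distance between long_bar and long_keeper below 0.01 m); the robot touches nothing.
It fails at once if the short case's latch is operated (its lever or its loop moved by more than about 0.4 rad) (value of joint short_lever below 1.55 rad or value of joint short_loop below 3.6 rad).
It also fails if it takes over 35 s, if anything falls off the work surface, if the arm or the gripper's body presses on something with over 40 N, if the wrist force passes 120 N, or if a joint passes its speed limit or range.

## Working session

There is one attempt and no reset: what is moved stays moved. The work goes in short steps, Python scripts to look and compute and a tool call to move; the robot and the scene stay as the last step left them, time stands still between calls to the robot, and variables do not carry over. Pictures are saved under pics/ and viewed, on a budget of 10 in all, crops included, one or two more only if the job needs it, and the job is handed in when it is done.

Besides the shell and the picture viewer there is one more tool, called after "Emit:" as name(argument=value, ...) on one line, values as JSON. jog_arm: Moves the arm, as the interface text tells. Its arguments: {"type":"object","properties":{"steps":{"type":"array","items":{"type":"number"}},"force":{"type":"number"}},"required":["steps"]}

```bash
mkdir -p pics; cat > h.py <<'E'
import numpy as np, cv2
from rig import status, imaging, job
def cloud(d):
    z=d["z_map"];K=d["intrinsics"];h,w=z.shape
    v,u=np.mgrid[:h,:w]
    p=np.stack([u,v],-1).reshape(-1,1,2).astype(np.float64)
    n=cv2.undistortPoints(p,np.array(K,float),np.array([d["k1"],0,0,0.])).reshape(h,w,2)
    c=np.dstack([n[...,0]*z,n[...,1]*z,z])
    X=(c-np.array(d["t"]))@np.array(d["R"]); X[z==0]=np.nan
    return X
E
python3 - <<'E'
from h import *
s=status.get_state();print({k:np.round(v,3) for k,v in s.items()})
ims=[]
for n in("scene","top"):
    d=imaging.read_camera(n);cv2.imwrite(f"pics/{n}0.png",d["image"]);np.save(n+"0.npy",cloud(d))
    print(n,np.round(-np.array(d["R"]).T@d["t"],3),np.round(d["R"],2).tolist(),d["k1"])
E
```

```text
{'time_s': np.float64(0.0), 'qpos': array([ 1.095,  0.221,  1.528, -0.   ,  1.395, -0.126]), 'joint_velocities': array([ 0.   , -0.002,  0.001,  0.002,  0.   , -0.001]), 'joint_torque': array([  0.   , -49.464, -38.736,   0.07 ,   0.058,  -0.   ]), 'ee_pos': array([0.214, 0.587, 0.221]), 'ee_rot': array([[-0.939,  0.343, -0.001],
       [ 0.343,  0.939, -0.002],
       [ 0.   , -0.002, -1.   ]]), 'contact_force': array([ 0.525,  0.041, -0.674]), 'wrist_torque': array([ 0.008, -0.011,  0.012]), 'gripper_width': np.float64(1.002)}
scene [0.176 0.419 0.731] [[-0.75, -0.66, 0.01], [-0.5, 0.56, -0.66], [0.43, -0.5, -0.75]] -0.11634016661725773
top [ 0.458 -0.011  0.948] [[0.01, -1.0, -0.03], [-0.99, -0.01, -0.12], [0.12, 0.03, -0.99]] -0.09249368818194084
```

View pics/scene0.png

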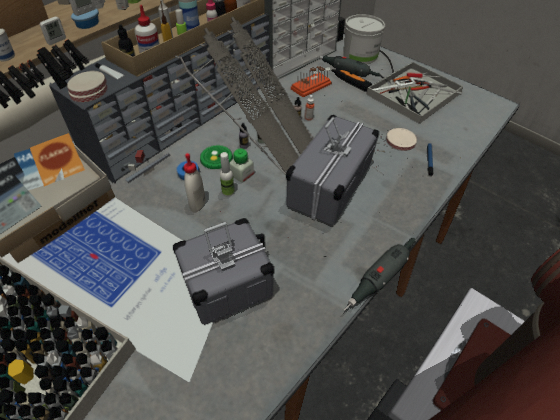

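View pics/top0.png

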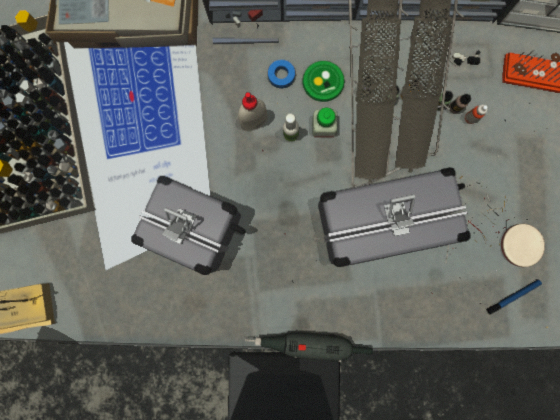

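The scene view shows the long case at about (335,165) and the short case at (222,270). In the top view the long case is at about (395,217) with its latch at (400,213), and the short one is at (185,225). There are perforated steel strips behind the long case. Next I'll measure it.

```bash
python3 - <<'E'
from h import *
X=np.load("top0.npy");z=X[...,2]
r=np.zeros(z.shape,bool);r[160:275,310:480]=1
m=r&(abs(z-0.12)<0.008)
P=X[m][:,:2].astype(np.float32)
# largest blob
n,l,st,c=cv2.connectedComponentsWithStats(cv2.morphologyEx(m.astype(np.uint8),cv2.MORPH_CLOSE,np.ones((7,7))))
k=1+np.argmax(st[1:,4]);P=X[m&(l==k)][:,:2].astype(np.float32)
print("rect",cv2.minAreaRect(P),np.median(X[m][:,2]),len(P))
q=X[r&(z>0.128)&(z<0.3)];
(c,sz,a)=cv2.minAreaRect(P)
a=np.deg2rad(a); ex=np.array([np.cos(a),np.sin(a)])
if sz[0]>sz[1]: ex=np.array([-ex[1],ex[0]])
if ex[0]<0: ex=-ex
ey=np.array([-ex[1],ex[0]]);print(ex,ey,np.arctan2(ex[1],ex[0]))
S=np.load("scene0.npy")
for nm,A in(("top",X),("scene",S)):
    B=A.reshape(-1,3);L=np.c_[(B[:,:2]-c)@ex,(B[:,:2]-c)@ey,B[:,2]]
    g=(abs(L[:,0])<.08)&(abs(L[:,1])<.04)&(L[:,2]>.126)&(L[:,2]<.25)
    G=L[g];G=G[np.argsort(G[:,2])];print(nm,len(G));print((G[::max(1,len(G)//45)]*1000).astype(int).tolist())
# strips
g=(X[...,2]>0.03)&(X[...,0]<0.85)
st=X[0:180,350:460].reshape(-1,3);print("strip",np.nanmin(st,0),np.nanmax(st,0)); 
for rr in(20,60,100,140,170):print(np.round(X[rr,375],3),np.round(X[rr,420],3))
for n,(a,b,cc,dd) in(("top",(160,275,310,480)),("scene",(105,225,280,385))):
    im=cv2.imread(f"pics/{n}0.png")[a:b,cc:dd];im=cv2.resize(im,None,fx=4.5,fy=4.5,interpolation=cv2.INTER_CUBIC);cv2.imwrite(f"pics/{n}0c.png",im)
E
```

```text
rect ((0.5444345474243164, -0.1944846212863922), (0.13110648095607758, 0.24227754771709442), 11.650595664978027) 0.1191925301818682 9218
[0.9793973  0.20194287] [-0.20194287  0.9793973 ] 0.20334125417244478
top 570
[[19, 14, 126], [-29, -1, 127], [-32, 0, 128], [-30, -8, 128], [-31, 6, 129], [-24, -11, 129], [-25, -5, 130], [-26, -10, 130], [-29, -2, 131], [-24, -8, 132], [7, -6, 133], [1, -10, 134], [0, -6, 136], [5, -10, 137], [0, 0, 140], [-3, -10, 143], [-3, 5, 146], [0, 13, 146], [-4, 2, 148], [-5, 6, 150], [1, 18, 151], [-7, -7, 153], [-7, 1, 154], [-7, -9, 156], [4, -15, 157], [8, -19, 160], [-11, -7, 161], [-13, 1, 163], [-13, 10, 165], [-12, 3, 166], [-14, -5, 167], [-20, -10, 167], [-16, 13, 168], [-15, 1, 169], [-17, -10, 170], [-18, 4, 171], [-19, -10, 171], [-20, 11, 172], [14, -18, 176], [18, -19, 182], [24, 16, 186], [22, 5, 187], [21, -8, 188], [19, 6, 188], [22, 13, 188], [21, -16, 189], [19, -6, 189], [22, 12, 191]]
scene 260
[[11, 16, 126], [16, 15, 126], [-24, 9, 127], [-32, 5, 128], [-27, 5, 129], [-30, -9, 130], [-33, -3, 131], [-28, -7, 131], [-23, -8, 131], [3
[... 258 characters left out ...]
 155], [1, -14, 156], [5, 19, 159], [4, 16, 160], [-12, -13, 163], [9, 13, 164], [-15, -6, 166], [-16, -10, 167], [-18, -9, 168], [-18, 8, 169], [10, -14, 170], [14, -18, 171], [-23, 4, 171], [-22, -10, 172], [-23, 4, 175], [12, -18, 177], [15, 18, 179], [17, 19, 182], [18, -7, 185], [17, 11, 187], [21, 11, 188], [19, -9, 188], [22, -15, 189], [17, 10, 189], [19, 0, 189], [19, 5, 190]]
strip [ 0.60806252 -0.36694567 -0.0056003 ] [ 0.99744577 -0.11238223  0.26999281]
[ 0.836 -0.143  0.245] [ 0.839 -0.214  0.241]
[ 0.792 -0.15   0.195] [ 0.795 -0.226  0.19 ]
[ 0.741 -0.157  0.145] [ 0.746 -0.239  0.133]
[ 0.687 -0.167  0.084] [ 0.691 -0.253  0.069]
[ 0.64  -0.173  0.041] [ 0.648 -0.27   0.   ]
```

View pics/scene0c.png

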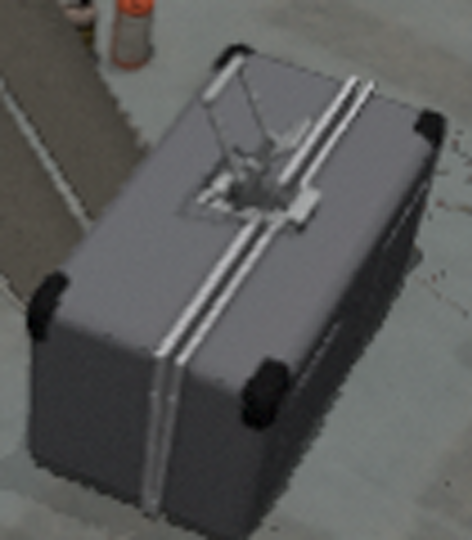

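The long case frame comes out as centre (0.544, -0.194), yaw 0.203. The bar is about 20 mm behind centre at z 0.188, and the lever leans at about 2.1 rad. I'll move high behind the loop with the fingers shut and aligned to the case.

Emit:
jog_arm(steps=[0,0,-0.138,0,0,-0.02,0,0,0,-0.138,0,0,-0.02,0,0,0,-0.138,0,0,-0.02,0,0,0,-0.138,0,0,-0.02,0,0,0,0,-0.0154,-0.0594,0,0,0,0,0,-0.0154,-0.0594,0,0,0,0,0,-0.0154,-0.0594,0,0,0,0,0,-0.0154,-0.0594,0,0,0,0,0,-0.0154,-0.0594,0,0,0,0,0,-0.0154,-0.0594,0,0,0,0,0,-0.0154,-0.0594,0,0,0,0,0,-0.0154,-0.0594,0,0,0,0,0,-0.0154,-0.0594,0,0,0,0,0,-0.0154,-0.0594,0,0,0,0,0,-0.0154,-0.0594,0,0,0,0,0,-0.0154,-0.0594,0,0,0,0,0,-0.0154,-0.0594,0,0,0,0,0,-0.0154,-0.0594,0,0], force=20)

```text
time_s: 2.35
ee_pos: [0.5928, -0.1861, 0.302]
ee_rot: [[-0.98, -0.201, -0.0], [-0.201, 0.98, 0.0], [0.0, 0.001, -1.0]]
contact_force: [0.6, -0.3, 0.0]
gripper_width: 0.003
```

```bash
cat >> h.py <<'E'
c=np.array([0.54443,-0.19448]);ex=np.array([.9794,.2019]);ey=np.array([-.2019,.9794])
def tcp():
    s=status.get_state();p=np.array(s["ee_pos"]);R=np.array(s["ee_rot"])
    print("t",round(float(s["time_s"]),2),"loc mm",np.round([(p[:2]-c)@ex*1e3,(p[:2]-c)@ey*1e3,p[2]*1e3],1),"F",np.round(s["contact_force"],1),"w",np.round(s["gripper_width"],3))
    print("tool y.ex",np.round(R[:2,1]@ex,3),"z",np.round(R[:,2],3))
def loc(n):
    d=imaging.read_camera(n);B=cloud(d).reshape(-1,3)
    return d,np.c_[(B[:,:2]-c)@ex,(B[:,:2]-c)@ey,B[:,2]]*1e3
E
python3 -c "
from h import *
tcp()"
```

```text
t 2.35 loc mm [ 49.1  -1.6 302. ] F [ 0.6 -0.3  0. ] w 0.003
tool y.ex 0.001 z [-0.  0. -1.]
```

Emit:
jog_arm(steps=[0,0,0,0,0,0.042,0,0,0,0,0,0,0.042,0,0,0,0,0,0,0.04,0,0,0,0,0,0,0,0,0,0,0,0.009,0,0,0,0,0,0,0.009,0,0,0,0,0,0,0.009,0,0,0,0,0,0,0.009,0,0,0,0,0,0,0.009,0,0,0,0,0,0,0.006,0,0,0,0,0,0,0.003,0,0,0,0,0,0,0,0,0,0])

```text
time_s: 3.85
ee_pos: [0.5394, -0.1951, 0.1785]
ee_rot: [[-0.98, -0.201, 0.0], [-0.201, 0.98, 0.0], [-0.0, 0.0, -1.0]]
contact_force: [-0.7, 0.0, 0.8]
gripper_width: 0.007
```

```bash
python3 -c "
from h import *
tcp()
d,L=loc('scene')
im=d['image'][90:220,275:395];cv2.imwrite('pics/s1.png',cv2.resize(im,None,fx=4.5,fy=4.5,interpolation=cv2.INTER_CUBIC))
"
```

```text
t 3.85 loc mm [ -5.    0.4 178.5] F [-0.7  0.   0.8] w 0.007
tool y.ex 0.001 z [ 0.  0. -1.]
```

View pics/s1.png

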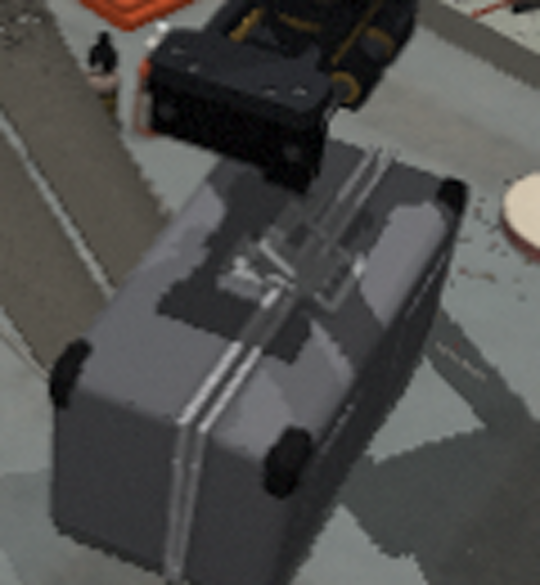

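The loop has fallen to the lid side, with the bar at about crop (350,290) beyond the keeper. Next I'll go over to the lid side and begin pushing the lever.

Emit:
jog_arm(steps=[0,0,0,0,0,-0.04,0,0,0,0,0.025,0,0,0,0,0,0,0.03,0,0,0,0,0,0,0,0,0,0,0,0,0,0,0,0.03,0,0,0,0,0,0,0.031,0,0,0,0,0,0,0,0])

```text
time_s: 4.78
ee_pos: [0.4845, -0.2048, 0.1549]
ee_rot: [[-0.98, -0.201, -0.005], [-0.201, 0.98, 0.003], [0.004, 0.004, -1.0]]
contact_force: [-0.1, -0.0, 0.2]
gripper_width: 0.011
```

```bash
python3 -c "
from h import *
tcp()
for n in ('top','scene'):
  d,L=loc(n)
  g=(L[:,0]>-60)&(L[:,0]<45)&(abs(L[:,1])<23)&(L[:,2]>123)&(L[:,2]<190)
  G=L[g];G=G[np.argsort(G[:,0])];print(n,len(G),G[::max(1,len(G)//50)].astype(int).tolist())
im=d['image'][90:220,275:395];cv2.imwrite('pics/s2.png',cv2.resize(im,None,fx=4.5,fy=4.5,interpolation=cv2.INTER_CUBIC))
"
```

```text
t 4.78 loc mm [-60.8   2.  154.9] F [-0.1 -0.   0.2] w 0.011
tool y.ex 0.001 z [-0.005  0.003 -1.   ]
top 369 [[-41, 14, 123], [-19, 16, 133], [-17, 5, 169], [-17, -7, 169], [-16, 3, 168], [-15, 12, 165], [-15, 19, 135], [-14, -6, 165], [-14, 5, 165], [-13, 0, 165], [-12, 11, 165], [-12, 19, 138], [-11, -20, 136], [-11, 17, 139], [-10, -2, 162], [-9, 0, 161], [-8, 10, 158], [-8, -12, 154], [-7, -1, 154], [-7, 11, 123], [-6, -18, 142], [-6, -11, 153], [-5, -1, 149], [-4, 0, 147], [-4, 2, 147], [-3, 19, 141], [-3, -2, 143], [-3, 19, 149], [-2, 2, 143], [-1, 11, 153], [-1, 13, 153], [0, -11, 150], [0, 0, 134], [0, 13, 154], [0, -2, 136], [1, -11, 131], [1, -7, 134], [2, 2, 132], [2, 3, 130], [3, -1, 130], [4, 12, 133], [4, -1, 133], [5, -11, 142], [5, 3, 132], [6, 9, 134], [7, -6, 129], [8, -6, 135], [9, 12, 129], [10, -7, 135], [13, 10, 124], [15, 12, 125], [17, -11, 123], [20, 1, 123]]
scene 312 [[-57, 8, 159], [-42, 17, 124], [-41, -8, 124], [-41, -8, 127], [-40, -11, 128], [-38, -20, 126], [-38, 7, 126], [-36, 20, 130], [-33, 18, 127], [-32, 0, 132], [-31, -12, 132], [-30, -9, 130], [-29, -11, 131], [-28, -13, 132], [-27, 17, 132], [-27, 9, 128], [-25, 2, 131], [-24, -22, 133], [-23, -9, 130], [-20, 0, 124], [-19, 16, 137], [-17, -19, 123], [-16, -5, 124], [-14, 16, 140], [-11, -21, 125], [-9, 8, 155], [-7, -14, 123], [-6, -5, 123], [-5, 4, 124], [-4, 2, 125], [-3, 16, 147], [-3, 9, 147], [-2, 10, 156], [-1, -9, 130], [0, 9, 123], [0, 13, 123], [0, 6, 123], [1, 16, 124], [2, 10, 137], [3, 20, 123], [4, 14, 124], [7, 7, 124], [9, -9, 137], [13, 6, 123], [14, 3, 124], [15, -10, 124], [17, -13, 124], [18, 0, 124], [20, -9, 123], [21, -12, 123], [30, -20, 123], [36, 19, 123]]
```

View pics/s2.png

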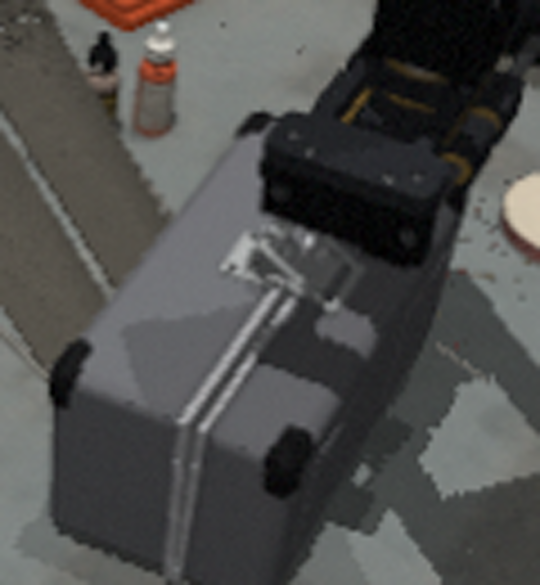

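The bar lies at x≈-40, beyond the keeper (-23..-33). I'll push the lever towards the back.

Emit:
jog_arm(steps=[0,0,0,-0.008,0,0,0,0,0,0,-0.01,0,0,0,0,0,0,-0.01,0,0,0,0,0,0,-0.008,0,0,0,0,0,0,-0.007,0,0,0,0,0,0,-0.007,0,0,0,0,0,0,-0.006,0,0,0,0,0,0,0,0,0,0])

```text
time_s: 5.88
ee_pos: [0.5405, -0.1947, 0.1572]
ee_rot: [[-0.98, -0.201, -0.001], [-0.201, 0.98, 0.0], [0.001, 0.0, -1.0]]
contact_force: [-1.4, 0.3, -0.3]
gripper_width: 0.003
```

```bash
python3 -c "
from h import *
tcp()
for n in ('scene',):
  d,L=loc(n)
  g=(L[:,0]>-60)&(L[:,0]<45)&(abs(L[:,1])<23)&(L[:,2]>125)&(L[:,2]<190)
  G=L[g];G=G[np.argsort(G[:,0])];print(n,len(G),G[::max(1,len(G)//50)].astype(int).tolist())
im=d['image'][90:220,275:395];cv2.imwrite('pics/s3.png',cv2.resize(im,None,fx=4.5,fy=4.5,interpolation=cv2.INTER_CUBIC))
"
```

```text
t 5.88 loc mm [ -3.9   0.5 157.2] F [-1.4  0.3 -0.3] w 0.003
tool y.ex 0.001 z [-0.001  0.    -1.   ]
scene 230 [[-32, -13, 125], [-32, 4, 127], [-31, 10, 131], [-31, -9, 125], [-31, 17, 125], [-30, -4, 131], [-29, 9, 130], [-28, -8, 131], [-28, 2, 133], [-27, 9, 126], [-26, -1, 132], [-25, -15, 130], [-25, 16, 127], [-24, 0, 131], [-23, 18, 128], [-22, -4, 130], [-20, -17, 129], [-18, 18, 132], [-16, 18, 130], [-15, -6, 169], [-14, -5, 172], [-14, -8, 164], [-14, 14, 133], [-13, -5, 183], [-13, -4, 172], [-11, 14, 131], [-9, 16, 135], [-8, 18, 136], [-6, 12, 125], [-4, -8, 126], [-2, -6, 133], [-1, 8, 134], [0, -1, 126], [0, 5, 140], [0, 4, 136], [0, -2, 134], [1, 8, 162], [1, -13, 140], [2, 6, 140], [2, 1, 142], [2, 1, 148], [3, 13, 133], [3, 7, 160], [4, 8, 146], [4, 2, 147], [5, 7, 148], [5, 10, 164], [6, 11, 150], [6, 9, 125], [7, 16, 142], [8, 15, 144], [9, 10, 154], [9, 10, 134], [10, 12, 126], [11, 15, 145], [13, 10, 146], [14, 10, 155], [16, 9, 153]]
```

View pics/s3.png

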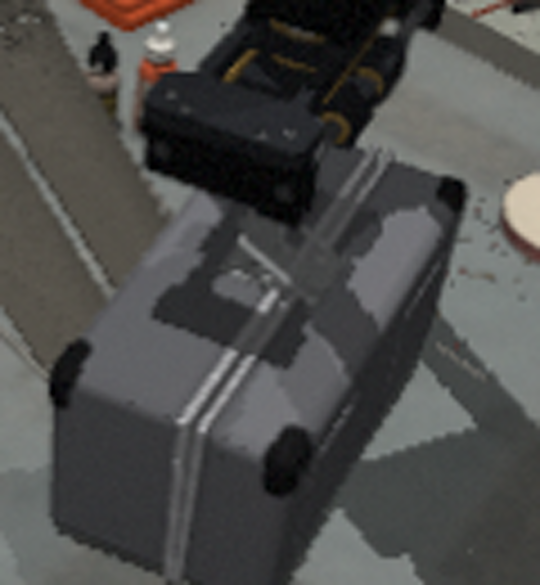

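The bar is now under the keeper (x≈-31) and the lever is near upright. Next is over the top and down along the arc.

Emit:
jog_arm(steps=[0,0,0,-0.007,0,0,0,0,0,0,-0.007,0,0,0,0,0,0,-0.007,0,0.001,0,0,0,0,-0.004,0,0.003,0,0,0,0,-0.003,0,0.004,0,0,0,0,-0.002,0,0.004,0,0,0,0,0,0,0,0])

```text
time_s: 6.8
ee_pos: [0.5699, -0.1886, 0.145]
ee_rot: [[-0.98, -0.201, -0.0], [-0.201, 0.98, 0.0], [0.0, 0.001, -1.0]]
contact_force: [0.2, -0.6, -0.8]
gripper_width: 0.001
```

```bash
python3 -c "
from h import *
tcp()
for n in ('scene',):
  d,L=loc(n)
  g=(L[:,0]>-60)&(L[:,0]<65)&(abs(L[:,1])<23)&(L[:,2]>125)&(L[:,2]<190)
  G=L[g];G=G[np.argsort(G[:,0])];print(n,len(G),G[::max(1,len(G)//50)].astype(int).tolist())
"
```

```text
t 6.8 loc mm [ 26.1   0.7 145. ] F [ 0.2 -0.6 -0.8] w 0.001
tool y.ex 0.001 z [-0.  0. -1.]
scene 351 [[-29, -13, 127], [-28, -3, 128], [-28, 17, 126], [-27, -5, 132], [-25, -9, 132], [-24, 4, 132], [-23, 16, 127], [-21, -12, 133], [-20, 17, 129], [-18, 16, 127], [-14, -20, 127], [-10, 15, 129], [-6, 18, 129], [-2, -18, 129], [0, 5, 132], [0, -18, 129], [1, -14, 134], [1, 10, 131], [2, 18, 128], [3, -8, 137], [4, -10, 138], [6, -2, 138], [7, 19, 130], [8, -8, 135], [9, -5, 137], [11, 15, 125], [12, 4, 134], [13, 12, 133], [14, -11, 136], [15, 9, 137], [15, -9, 174], [15, 17, 130], [16, 5, 153], [16, 4, 149], [17, 1, 167], [17, -3, 172], [18, -7, 134], [18, 11, 131], [19, 0, 136], [21, 11, 129], [22, 8, 136], [24, 4, 135], [26, 8, 149], [28, 1, 137], [31, 2, 136], [33, 7, 139], [36, -3, 135], [40, 8, 134], [43, 8, 138], [46, 13, 141], [50, 9, 139]]
```

The plate reads flat at z≈135 mm, so it has snapped down. I'll retract and check.

Emit:
jog_arm(steps=[0,0,0,0,0,-0.03,0,0,0,0,0,0,-0.05,0,0,0,0,0,0,-0.05,0,0,0,0,0.05,0,0,0,0,0,0,0.06,0,0,0,0,0,0,0.06,0,0,0,0,0,0,0,0,0,0])

```text
time_s: 7.72
ee_pos: [0.4006, -0.2234, 0.2757]
ee_rot: [[-0.98, -0.197, 0.0], [-0.197, 0.98, -0.001], [-0.0, -0.001, -1.0]]
contact_force: [-0.4, 0.3, -0.0]
gripper_width: 0.003
```

```bash
python3 -c "
from h import *
tcp()
ims=[]
for n,b in (('scene',(90,220,275,395)),('top',(160,275,310,480))):
  d,L=loc(n)
  g=(L[:,0]>-60)&(L[:,0]<65)&(abs(L[:,1])<23)&(L[:,2]>125)&(L[:,2]<250)
  G=L[g];p=G[(abs(G[:,1])<11)&(G[:,0]>12)&(G[:,0]<40)&(G[:,2]>130)];print(n,'max z',G[:,2].max(),'plate fit',np.polyfit(p[:,0],p[:,2],1),len(p))
  im=d['image'][b[0]:b[1],b[2]:b[3]];ims.append(cv2.resize(im,(int(im.shape[1]*400/im.shape[0]),400),interpolation=cv2.INTER_CUBIC))
cv2.imwrite('pics/f.png',cv2.resize(np.hstack(ims),None,fx=.8,fy=.8))
"
```

```text
t 7.72 loc mm [-146.8    0.7  275.7] F [-0.4  0.3 -0. ] w 0.003
tool y.ex 0.004 z [ 0.    -0.001 -1.   ]
scene max z 143.22277949620636 plate fit [2.30065506e-02 1.35912753e+02] 85
top max z 142.22706499918985 plate fit [1.69941229e-02 1.34430203e+02] 213
```

View pics/f.png

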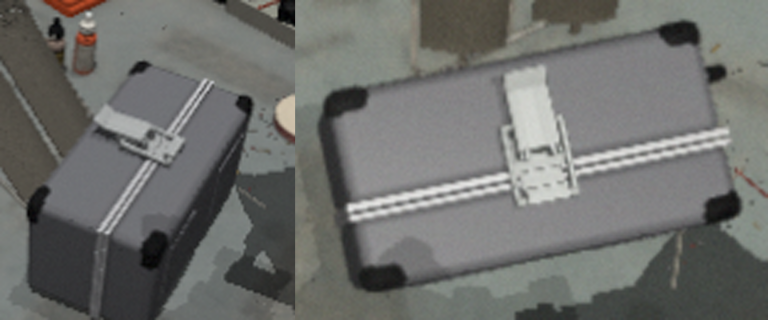

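The picture shows the lever flat to the back (top view, about (530,105)), the loop over the keeper (about (545,190)) and the seam closed. The plate slope is about 0.02 rad. I'm handing the job in.

```bash
python3 -c "
from h import *
print(job.finish_job())"
```

```text
the job is handed in; nothing more can be done
None
```

The long case is clamped shut, and I handed the job in at about 7.8 s of the 35 s allowed; no verdict was reported. I tipped the loop over to the lid side with the shut fingers. I then pushed the lever over the top until it snapped down, and backed the arm off.

**Last checks on the long case:**
- **Lever:** the plate is flat, with a slope of about 0.02 rad at z ≈ 135 mm in both cameras.
- **Bar:** it sits under the keeper lip. In the depth data the hooked loop's end moved from about 40 mm to about 28 mm in front of the case centre. I did not measure its distance to the seat directly.
- **Lid:** the seam looks closed in the final picture, but I did not measure the lid angle.
- **Robot:** it is clear of everything, with wrist force near zero.

The short case was never approached: the arm only passed over that end of the table with the fingers at z ≈ 0.30 m. I did not re-check its latch in a final picture. None of the checks failed or disagreed.

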